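# Set the gauge blade and hold the spring slide at it

## Robot

A 7-joint arm with a two-finger parallel gripper is mounted at the origin on a cart in front of the work surface, level with it; the furniture and walls round the work are solid. World frame = base frame: x ahead of the robot, y to its left, z up, the work surface at z = 0. Lengths are in mm, angles in rad, forces in N, time in s.
With the tool pointing down it reaches from about 400 to 900 mm from the base axis. Payload 5.6 kg.
Tool frame: the origin (TCP) lies midway between the tips of the shut fingers; the grasp point (between the pads) lies 19 mm behind it; x points along the fingers, y is the direction in which the jaws open and shut, and the axes are right-handed (so a half turn about x gives the same grasp; the last joint's range is limited). The gripper opens to 92 mm and grips with 3 to 60 N. Pads are 20 mm wide; open, the fingers measure 128 mm over their backs; the gripper's body (75 mm by 189 mm) begins 69 mm behind the grasp point.
Start: joints at [1.071, 0.468, -0.012, 1.603, 0.006, 1.071, -0.056], TCP at [286.663, -583.381, 214.592] pointing down, gripper open.
Joint ranges: [-2.53, 2.53], [-0.31, 2.02], [-1.57, 1.55], [0.28, 2.44], [-1.29, 4.43], [0.15, 1.84], [-2.92, 2.92]. Speed limits (rad/s): [2.57, 2.57, 3.14, 3.14, 3.14, 3.14, 3.14].

## Interface

Orientations are given as a rotation vector (axis times angle).
In Python, from cell import robot, grip, kin, viewer gives the robot as it stands. Calls block until the motion is done:
- robot.movep(position, orientation): joint-space move of the TCP to a pose.
- robot.servo_line(position, feed=150, rotation=None): straight line of the TCP; rotation=None keeps the orientation; feed is the mean speed in mm/s.
- robot.goto_joints(angles): joint-space move.
- grip(opening, newtons=None): opening from 0.0 (shut) to 1.0 (fully open); newtons is the grip in N (None keeps the last); returns when the fingers have stopped.
- robot.hold(seconds).
- kin.ik(position, orientation): joint angles nearest the present ones, or None.
- robot.observe(): the state.
- viewer.read_camera(name): name is "scene" or "side" or "wrist"; returns the picture (420x560x3 uint8, red, green, blue); there is no depth.
- viewer.camera_info(name): a dict with "camera_matrix" (3x3 intrinsics, pixels), "R" (3x3) and "t" (3): a world point X has camera coordinates R X + t. Camera axes: x right, y down, z forward; pixel columns grow to the right and rows downward; lengths in mm; the calibration is good to about 2 mm. A picture is of the moment at which its call begins: read the wrist's pose just before it. camera_info takes no time and is no camera call; for the wrist camera it gives the pose at the moment of the call.
A pose or a line that the arm cannot do raises robot.IKError and nothing moves.
- robot.job_done(): hands the job in, once; it reports no verdict.
Trained networks look in the newest picture that a camera, given by its name, has taken for a name from the list of things; names that differ only in an ending like _2 or _b are one class to them, and where a whole thing is asked for, a point or a joint stands for the part that bears it (a point fixed in the world has none). Each returns a list of dicts, best first, with "confidence" (0 to 1); they miss things now and then, are a little off and sometimes report something else, mostly with a low value. They report only what shows in the picture. A call takes as long as a camera call. They do not tell look-alikes from the thing itself.
- viewer.silhouettes(name, camera): "mask" (420x560 bool, what is visible of it).
- viewer.pinpoint(name, camera): "at" ([x, y, z] in mm, in the coordinates of the camera as it stood for that picture, good to about 4 mm: a listed point, or the origin of a listed thing).
The state is a dict: "t": time; "joints": joint angles; "joint_velocities": joint speeds; "joint_torque": joint torques, N m; "tcp_pos": TCP position; "tcp_rot": TCP orientation; "contact_force": force on the tool from outside, world axes, zero at the start; "wrist_torque": the same for the moment, N m; "grip_width": opening from 0.0 (shut) to 1.0 (fully open).
Only numpy, scipy, OpenCV 4.12 (cv2) and the standard library are available. Lean on these libraries where they do the work, as an engineer would, in place of code of your own. Each camera call takes 0.05 s, during which the arm holds its last target.

## Task

Take the orange-gripped setting blade out of its stand and slide it edgewise down into the slot of the gauge block on the spring pull jig until it is fully home, then let go of it. Then grip the black handle of the jig's spring-loaded slide and pull it towards the front of the jig until the red pointer lines up with the standing blade, and finish while still holding the slide there: do not let go. Leave the blue-gripped blade in the stand and the brown roller behind the jig where they are.

Things in the scene. Friction and masses are not known exactly. Their poses are not given: they have to be found in the camera images.
- blade_orange_center (a point): centre, half-way up, of the loose orange-gripped setting blade, 92 mm tall, about 0.1 kg: steel 5 mm thick (x), 50 wide (y), 56 tall, and above it an orange grip 14 thick (x), 42 wide (y), 36 tall. Lower edge 46 mm below this point, grip 10 to 46 mm above it; z up. Half a turn about z makes no difference. At the start it stands upright in a slot of the stand, 20 mm deep.
- blade_blue_center (a point): the same point of the like blade with a blue grip, a bystander, which stands in the other slot of the stand, end to end with the orange one, their centres 66 mm apart
- blade_stand: fixed grey plastic stand, 50 (x) x 136 (y) x 30 mm tall, with two slots 20 mm deep one behind the other along its y, 33 mm either side of the middle; origin under its centre, z up
- slot_mouth (a point): centre of the slot's mouth in the top of the fixed aluminium gauge block (30 x 70 x 40 mm tall, on the jig's base plate), 52 mm above the table. Slot 8 mm wide (x), 54 long (y), 28 deep. -x is the jig's front, the way the slide is pulled; z up. Blade fully home: its centre is 18 mm above this point. The block's place along the jig differs each time.
- pointer_tip (a point): tip of the slide's red pointer bar (5 mm wide along x), 70 mm above the table; it passes the blade's edge with about 10 mm of air between them. Lined up means that its x in the frame of slot_mouth is 0. Axes as slot_mouth's.
- handle_grip (a point): place to grip the upright black handle plate at the slide's front end, 87 mm above the table; the plate is 14 mm thick along x (the pull), 42 wide along y, and reaches 25 mm above this point and 65 below. Axes as slot_mouth's; it moves with the slide, 168 mm in front (-x) of the pointer.
- pull_slide (a joint): travel of the spring-return slide in m: 0 at rest (fully in), grows as it is pulled towards the jig's front, end stop at 0.085. The spring pulls it back with 6 N at rest plus 120 N per m of travel. The pointer needs 0.03 to 0.06 of travel to reach the blade.
- roller: bystander: loose brown roller, 69 mm across, 59 mm tall, behind the jig on the right
Not all that is in view belongs to the job. What is shaped like the part that bears blade_orange_center but pink is not meant.

How it is judged (in metres and radians):
On the way, in this order (a step that is already met when the one before it is completed fails the run):
1. the orange blade stands fully home in the gauge block's slot and is let go (x of blade_orange_center in the frame of slot_mouth between -0.005 and 0.005 m and y of blade_orange_center in the frame of slot_mouth between -0.006 and 0.006 m and z of blade_orange_center in the frame of slot_mouth below 0.022 m and angle between blade_orange_center's own z axis and vertical below 0.14 rad and angle between the x axis of blade_orange_center and the x axis of slot_mouth, either way round below 0.15 rad and contact force between the fingers and blade_orange below 0.3 N), for 0.2 s.
2. the slide is held by its handle with the pointer lined up with the blade (x of pointer_tip in the frame of slot_mouth between -0.005 and 0.005 m and contact force between the fingers and pull_slide_c3 above 3 N and velocity of joint pull_slide between -0.01 and 0.01 m/s and x of blade_orange_center in the frame of slot_mouth between -0.005 and 0.005 m and y of blade_orange_center in the frame of slot_mouth between -0.006 and 0.006 m and z of blade_orange_center in the frame of slot_mouth below 0.022 m and angle between blade_orange_center's own z axis and vertical below 0.14 rad and angle between the x axis of blade_orange_center and the x axis of slot_mouth, either way round below 0.15 rad), for 0.3 s.
At the end, for the whole second after the job is handed in: the orange blade stands in the gauge block's slot, within 4 mm of fully home, upright within 8 degrees, untouched by the fingers; the slide is at rest with its pointer within 5 mm of the slot's middle along the jig, and the fingers press on its handle with more than 3 N, through the last second (all of step 2 and contact force between the fingers and blade_orange below 0.3 N); the arm keeps its last pose, push and grip.
It fails at once if the blue blade is pulled out of its place (distance of blade_blue_center from where it was at the start of the episode above 0.015 m).
It fails at once if the brown roller is pushed away (distance of roller from where it was at the start of the episode above 0.03 m).
It also fails if it takes over 48 s, if anything falls off the work surface, if the arm or the gripper's body presses on something with over 40 N, if the wrist force passes 120 N, or if a joint passes its speed limit or range.

## Working session

There is one attempt and no reset: what is moved stays moved. The work goes in short steps, each a Python script; the robot and the scene stay as the last script left them, time stands still between calls to the robot, and variables do not carry over. Pictures are saved under pics/ and viewed, and the job is handed in when it is done.

```bash
ls; mkdir -p pics; python3 - <<'E'
from cell import robot, grip, kin, viewer
import cv2, numpy as np
np.set_printoptions(precision=1,suppress=True)
o=robot.observe(); print(o['t'],o['tcp_pos'],o['tcp_rot'])
for c in ("scene","side","wrist"):
    im=viewer.read_camera(c); cv2.imwrite(f'pics/{c}0.png',im[:,:,::-1])
    i=viewer.camera_info(c); R=np.array(i['R']);t=np.array(i['t']); print(c,'cam at',-R.T@t)
    if c!='wrist':
        for n in ("blade_orange_center","blade_blue_center","blade_stand","slot_mouth","pointer_tip","handle_grip","roller"):
            for d in viewer.pinpoint(n,c)[:3]:
                p=np.array(d['at']); px=np.array(i['camera_matrix'])@p
                print(n,round(d['confidence'],2),R.T@(p-t),px[:2]/px[2])
print(robot.observe()['t'])
E
```

```text
pics
0.0 [ 286.4 -582.8  213.6] [ 2.   0.5 -2. ]
scene cam at [-53.  772.8 666.4]
blade_orange_center 0.62 [398.5 181.4  49.4] [344.9 275.5]
blade_orange_center 0.57 [511.  293.5  59.4] [255.7 267.8]
blade_blue_center 0.69 [484.6 349.3  51.5] [240.9 292.9]
blade_blue_center 0.49 [507.9 294.4  58. ] [256.5 269.5]
blade_blue_center 0.26 [682.2 133.7  70.5] [260.  193.6]
blade_stand 0.59 [494.  324.3   2.2] [249.1 304.7]
slot_mouth 0.62 [644.8  90.6  52.7] [286.6 200.6]
pointer_tip 0.72 [684.6 129.8  72.7] [260.6 191.6]
pointer_tip 0.38 [776.  -53.9   2.6] [291.9 176.2]
handle_grip 0.7 [514.6 123.   88.4] [321.3 217.8]
roller 0.7 [775.  -57.6   1.8] [293.2 176.1]
roller 0.51 [649.3  92.8  52.1] [284.4 200.3]
side cam at [-14.1 985.3 675.3]
blade_orange_center 0.85 [395.3 187.2  46.1] [355.9 252.5]
blade_blue_center 0.57 [483.4 355.   56.3] [278.8 270.7]
blade_stand 0.75 [497.3 326.1  -1.6] [282.1 282.9]
slot_mouth 0.76 [646.1  94.2  51.2] [291.1 201. ]
slot_mouth 0.66 [496.2 321.7  -3. ] [283.6 282.6]
slot_mouth 0.32 [509.5 121.4  85.3] [329.7 210. ]
pointer_tip 0.84 [685.3 132.   66.2] [270.5 197.2]
handle_grip 0.56 [509.3 123.   86. ] [329.4 210. ]
roller 0.58 [777.3 -57.7   1.5] [286.3 183. ]
roller 0.25 [481.4 355.8  58.4] [279.3 270.5]
wrist cam at [ 345.4 -554.1  384. ]
0.85
```

View pics/scene0.png

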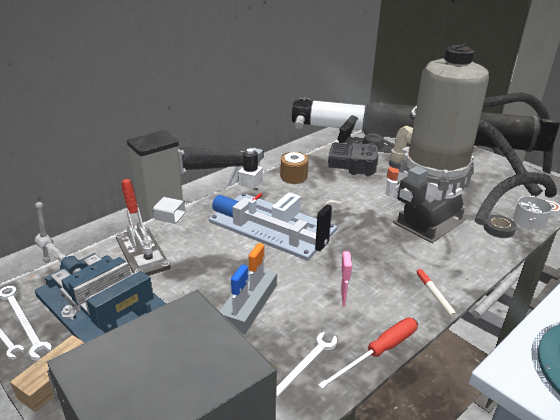

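View pics/side0.png

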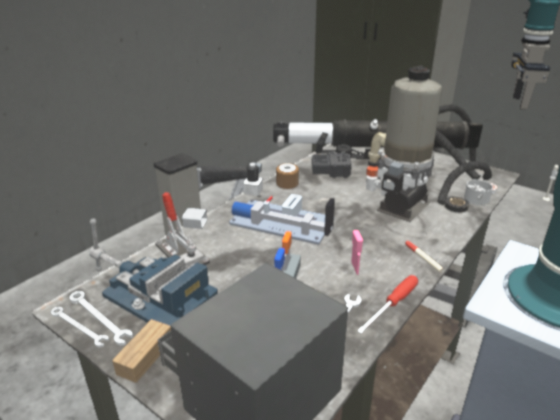

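The pink look-alike is at about (397,184) and the orange blade at about (511,293). The jig lies nearly along world x. Next I'll get the wrist camera over the work.

```bash
cat > h.py <<'E'
from cell import robot, grip, kin, viewer
import cv2, numpy as np
from scipy.spatial.transform import Rotation as Ro
np.set_printoptions(precision=2,suppress=True)
def rv(yaw_deg):
    # tool x down, tool y at yaw in the horizontal plane
    a=np.radians(yaw_deg); x=np.array([0,0,-1.]); y=np.array([np.cos(a),np.sin(a),0]); z=np.cross(x,y)
    return Ro.from_matrix(np.c_[x,y,z]).as_rotvec()
def look(c,fn,names=(),k=2):
    i=viewer.camera_info(c); im=viewer.read_camera(c); cv2.imwrite(fn,im[:,:,::-1])
    R=np.array(i['R']);t=np.array(i['t']);K=np.array(i['camera_matrix'])
    for n in names:
        for d in viewer.pinpoint(n,c)[:k]:
            p=np.array(d['at']); px=K@p
            print(n,round(d['confidence'],2),R.T@(p-t),px[:2]/px[2])
    return im,K,R,t
def ray(px,z,K,R,t):
    d=R.T@np.linalg.inv(K)@[px[0],px[1],1.]; c=-R.T@t
    return c+d*(z-c[2])/d[2]
E
python3 - <<'E'
from h import *
o=robot.observe(); print(Ro.from_rotvec(o['tcp_rot']).as_matrix(), o['joints'])
i=viewer.camera_info('wrist'); R=np.array(i['R']); T=Ro.from_rotvec(o['tcp_rot']).as_matrix()
print('cam in tool', T.T@(-R.T@np.array(i['t'])-o['tcp_pos'])); print(R@T, i['camera_matrix'])
for y in (0,180,24.4,204.4,-155.6,3,-177): 
    for p in ((500,200,330),(511,293,200),(645,92,250),(512,122,150)): 
        q=kin.ik(p,rv(y)); print(y,p,None if q is None else np.array(q))
E
```

```text
[[-0.    0.44 -0.9 ]
 [-0.   -0.9  -0.44]
 [-1.    0.    0.  ]] [ 1.07  0.47 -0.01  1.6   0.01  1.07 -0.06]
cam in tool [-169.4    -0.35  -65.61]
[[ 0.    1.    0.  ]
 [-0.24 -0.    0.97]
 [ 0.97 -0.    0.24]] [[374.44   0.   276.67]
 [  0.   374.44 207.96]
 [  0.     0.     1.  ]]
0 (500, 200, 330) [ 0.32  0.32 -0.94  1.69  0.27  1.27 -0.68]
0 (511, 293, 200) [ 0.19  0.66 -1.1   1.72  0.63  1.17 -1.09]
0 (645, 92, 250) [ 0.28  0.54 -0.68  1.53  0.35  1.2  -0.46]
0 (512, 122, 150) [ 0.26  0.44 -0.69  1.93  0.36  0.9  -0.61]
180 (500, 200, 330) [ 0.52  0.49 -1.3   1.68  0.48  1.35  2.28]
180 (511, 293, 200) [ 0.28  0.81 -1.32  1.72  0.82  1.29  1.91]
180 (645, 92, 250) [ 0.57  0.85 -1.33  1.51  0.83  1.43  2.35]
180 (512, 122, 150) [ 0.64  0.79 -1.32  1.91  0.85  1.16  2.13]
24.4 (500, 200, 330) [ 0.34  0.33 -0.97  1.69  0.28  1.27 -0.26]
24.4 (511, 293, 200) [ 0.2   0.67 -1.12  1.72  0.65  1.17 -0.67]
24.4 (645, 92, 250) [ 0.31  0.55 -0.73  1.53  0.39  1.21 -0.06]
24.4 (512, 122, 150) [ 0.3   0.46 -0.74  1.93  0.39  0.9  -0.21]
204.4 (500, 200, 330) [-1.49  0.4   1.38  1.79 -0.4   1.
[... 279 characters left out ...]
6 (511, 293, 200) [ 0.28  0.81 -1.32  1.72  0.82  1.29  2.34]
-155.6 (645, 92, 250) [-0.99  0.8   1.35  1.62 -0.8   1.38 -2.26]
-155.6 (512, 122, 150) [-1.24  0.74  1.35  2.02 -0.83  1.1  -2.23]
3 (500, 200, 330) [ 0.32  0.32 -0.94  1.69  0.27  1.27 -0.62]
3 (511, 293, 200) [ 0.19  0.66 -1.1   1.72  0.64  1.17 -1.04]
3 (645, 92, 250) [ 0.28  0.54 -0.69  1.53  0.36  1.2  -0.41]
3 (512, 122, 150) [ 0.26  0.44 -0.7   1.93  0.36  0.9  -0.56]
-177 (500, 200, 330) [ 0.52  0.49 -1.3   1.68  0.48  1.35  2.33]
-177 (511, 293, 200) [ 0.28  0.81 -1.32  1.72  0.82  1.29  1.97]
-177 (645, 92, 250) [ 0.57  0.85 -1.33  1.51  0.83  1.43  2.41]
-177 (512, 122, 150) [ 0.64  0.79 -1.32  1.91  0.85  1.16  2.18]
```

```bash
python3 - <<'E'
from h import *
for c,pts in (('scene',[(430,230),(490,240),(400,222),(212,90),(150,200),(95,420),(275,380)]),('side',[(405,210),(360,270)])):
    i=viewer.camera_info(c);K,R,t=[np.array(i[k]) for k in('camera_matrix','R','t')]
    for p in pts: print(c,p,ray(p,0,K,R,t))
o=robot.observe()
# fk-like: test ik of retracted poses at start azimuth
q0=np.array(o['joints'])
for r,z in ((450,400),(450,450),(400,450),(500,400)):
    a=np.arctan2(-583,286); q=kin.ik((r*np.cos(a),r*np.sin(a),z),o['tcp_rot']); print(r,z,None if q is None else np.array(q))
E
```

```text
scene (430, 230) [ 412.31 -118.31    0.  ]
scene (490, 240) [ 306.48 -182.48    0.  ]
scene (400, 222) [474.23 -94.58   0.  ]
scene (212, 90) [1390.25 -266.4     0.  ]
scene (150, 200) [916.66 268.13   0.  ]
scene (95, 420) [461.91 636.29   0.  ]
scene (275, 380) [342.57 400.45  -0.  ]
side (405, 210) [ 419.74 -129.88    0.  ]
side (360, 270) [383.18 182.71   0.  ]
450 400 [ 1.07 -0.02 -0.03  1.8  -0.    1.36 -0.07]
450 450 [ 1.07 -0.04 -0.02  1.71 -0.    1.47 -0.07]
400 450 [ 1.07 -0.14 -0.03  1.8  -0.    1.48 -0.08]
500 400 [ 1.07  0.07 -0.02  1.7   0.    1.37 -0.07]
```

View pics/wrist0.png

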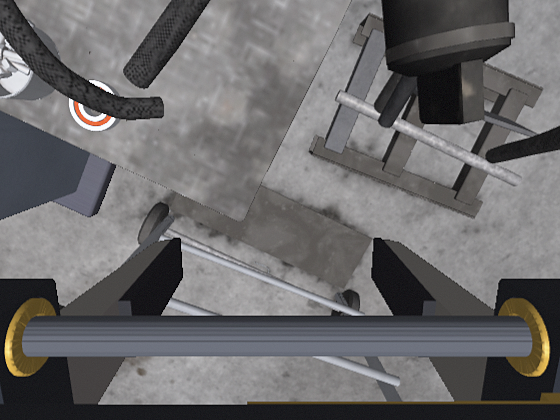

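```bash
python3 - <<'E'
from h import *
from scipy.optimize import least_squares
C={}
for c in('scene','side'):
    i=viewer.camera_info(c);C[c]=[np.array(i[k]) for k in('camera_matrix','R','t')]
def tri(a,b):
    def f(X):
        r=[]
        for c,p in(('scene',a),('side',b)):
            K,R,t=C[c];u=K@(R@X+t);r+=list(u[:2]/u[2]-p)
        return r
    s=least_squares(f,[450,-150,200]);return s.x,s.fun
print('vessel top',tri((460,50),(419,72)));print('vessel shoulder L',tri((421,68),(392,84)));print('shoulder R',tri((488,72),(441,88)))
print('ring bottom L',tri((408,165),(382,152)),tri((470,180),(430,180)))
print('post top',tri((155,140),(177,163)))
print('box top corners',tri((274,378),(345,323)),tri((190,290),(272,270)),tri((50,362),(175,325)))
print('arm-like tip',tri((255,160),(252,172)))
print('clamp top',tri((127,183),(168,197)))
print('hose',tri((485,95),(443,108)))
E
```

```text
vessel top (array([ 448.41, -159.84,  371.15]), array([ 0.14,  0.88, -0.26, -1.14]))
vessel shoulder L (array([479.48, -85.08, 348.11]), array([-0.12, -0.69,  0.22,  0.89]))
shoulder R (array([ 399.17, -190.87,  334.35]), array([ 0.24,  1.26, -0.45, -1.63]))
ring bottom L (array([478.5 , -86.68, 155.46]), array([-1.43, -5.1 ,  2.45,  6.29])) (array([ 439.75, -324.54,   23.83]), array([ 1.26,  3.74, -2.12, -4.54]))
post top (array([923.03, 232.45, 137.43]), array([ 0.18,  0.92, -0.3 , -1.08]))
box top corners (array([256.48, 481.04, 143.44]), array([ 1.27,  2.68, -2.15, -3.26])) (array([383.66, 506.73, 210.03]), array([ 1.81,  5.13, -3.07, -6.29])) (array([418.03, 677.45, 188.9 ]), array([ 0.21,  0.57, -0.35, -0.68]))
arm-like tip (array([889.36, -29.33,  13.76]), array([-0.16, -0.7 ,  0.27,  0.82]))
clamp top (array([791.37, 376.29, 140.68]), array([ 0.19,  0.81, -0.31, -0.95]))
hose (array([ 374.7 , -151.37,  303.32]), array([ 0.62,  2.73, -1.12, -3.52]))
```

```bash
python3 - <<'E'
from h import *
o=robot.observe(); a=np.arctan2(-583,286)
for r,z in ((480,500),(480,530)):
    q=kin.ik((r*np.cos(a),r*np.sin(a),z),o['tcp_rot']); print(r,z,None if q is None else np.array(q))
q=kin.ik((480*np.cos(a),480*np.sin(a),510),o['tcp_rot'])
robot.goto_joints(q)
q=np.array(q); q[0]=-0.38; robot.goto_joints(q)
o=robot.observe(); print(o['t'],o['tcp_pos'],o['joints'])
for y in (24,3,-90,90,-20):
    for p in ((480,160,380),(511,293,200),(645,92,250),(512,122,150)): 
        s=kin.ik(p,rv(y)); print(y,p,None if s is None else np.array(s))
E
```

```text
480 500 [ 1.06  0.01 -0.02  1.55  0.    1.58 -0.07]
480 530 [ 1.06  0.02 -0.02  1.48  0.    1.64 -0.07]
4.3917 [454.99 153.   510.  ] [-0.38  0.01 -0.02  1.53  0.    1.6  -0.07]
24 (480, 160, 380) [-0.37  0.09 -0.02  1.73  0.    1.33  0.03]
24 (511, 293, 200) [-0.49  0.39 -0.11  1.77  0.05  0.99 -0.2 ]
24 (645, 92, 250) [-0.27  0.44  0.1   1.57 -0.05  1.14  0.26]
24 (512, 122, 150) [-0.32  0.34  0.03  1.96 -0.01  0.84  0.13]
3 (480, 160, 380) [-0.37  0.09 -0.01  1.73  0.    1.33 -0.34]
3 (511, 293, 200) [-0.49  0.39 -0.11  1.77  0.05  0.99 -0.57]
3 (645, 92, 250) [-0.27  0.44  0.1   1.57 -0.05  1.14 -0.1 ]
3 (512, 122, 150) [-0.32  0.34  0.03  1.96 -0.01  0.84 -0.23]
-90 (480, 160, 380) [-0.4   0.09  0.01  1.73 -0.    1.33 -1.96]
-90 (511, 293, 200) [-0.57  0.38 -0.    1.77  0.    0.99 -2.15]
-90 (645, 92, 250) [-0.32  0.44  0.17  1.57 -0.08  1.14 -1.7 ]
-90 (512, 122, 150) [-0.36  0.34  0.08  1.97 -0.03  0.84 -1.84]
90 (480, 160, 380) [-0.36  0.09 -0.03  1.72  0.    1.33  1.18]
90 (511, 293, 200) [-0.47  0.39 -0.13  1.76  0.06  0.99  0.94]
90 (645, 92, 250) [-0.22  0.44  0.03  1.56 -0.02  1.14  1.39]
90 (512, 122, 150) [-0.3   0.34  0.01  1.96 -0.    0.84  1.28]
-20 (480, 160, 380) [-0.38  0.09 -0.01  1.73  0.    1.33 -0.74]
-20 (511, 293, 200) [-0.5   0.38 -0.09  1.77  0.04  0.99 -0.96]
-20 (645, 92, 250) [-0.27  0.44  0.11  1.57 -0.05  1.14 -0.5 ]
-20 (512, 122, 150) [-0.33  0.34  0.03  1.97 -0.01  0.84 -0.63]
```

```bash
python3 - <<'E'
from h import *
robot.movep((570,195,270),rv(3))
look('wrist','pics/w1.png',("blade_orange_center","blade_blue_center","blade_stand","slot_mouth","pointer_tip","handle_grip"))
print(robot.observe()['t'])
E
```

```text
blade_orange_center 0.96 [394.84 186.86  50.86] [109.45 181.17]
blade_orange_center 0.89 [510.01 290.46  56.1 ] [219.85  83.49]
blade_blue_center 0.78 [484.05 351.01  53.47] [193.84  15.14]
blade_stand 0.74 [495.81 321.67   0.33] [214.76  57.59]
slot_mouth 0.67 [646.93  91.25  49.67] [339.6  276.31]
handle_grip 0.68 [511.65 124.44  86.57] [214.38 254.41]
5.7917
```

View pics/w1.png

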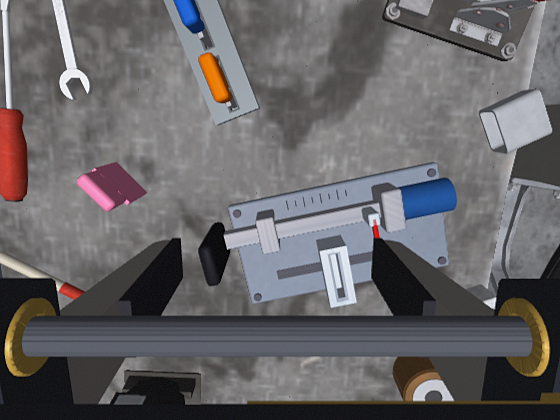

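```bash
python3 - <<'E'
from h import *
i=viewer.camera_info('wrist');K,R,t=[np.array(i[k]) for k in('camera_matrix','R','t')]
a=ray((228,207),12,K,R,t);b=ray((435,164),12,K,R,t);print('jig',a,b,np.degrees(np.arctan2(*(b-a)[1::-1])))
a=ray((163,0),30,K,R,t);b=ray((217,124),30,K,R,t);print('stand edge',a,b,np.degrees(np.arctan2(*(b-a)[:2])))
a=ray((210,0),30,K,R,t);b=ray((258,107),30,K,R,t);print('stand edge R',a,b,np.degrees(np.arctan2(*(b-a)[:2])))
robot.movep((600,60,240),rv(14))
look('wrist','pics/w2.png',("slot_mouth","pointer_tip","handle_grip","blade_orange_center"))
print(robot.observe()['t'])
E
```

```text
jig [514.72 155.86  12.  ] [750.31 218.74  12.  ] 14.943689244081638
stand edge [447.84 368.46  30.  ] [503.16 250.94  30.  ] 154.79014995029206
stand edge R [494.46 370.9   30.  ] [546.23 270.76  30.  ] 152.6622717821685
pointer_tip 0.86 [681.97 133.12  67.42] [385.3  134.66]
handle_grip 0.8 [508.83 126.7   84.91] [189.78  92.15]
handle_grip 0.47 [645.06  91.69  48.42] [330.16 166.79]
6.6667
```

View pics/w2.png

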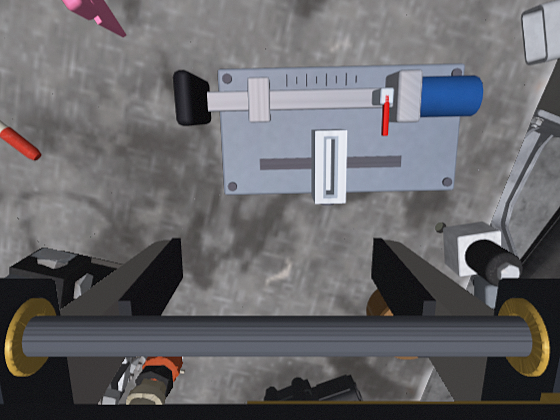

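```bash
python3 - <<'E'
import cv2
im=cv2.imread('pics/w2.png'); cv2.imwrite('pics/w2z.png',cv2.resize(im[110:215,270:410],None,fx=5.6,fy=5.6,interpolation=cv2.INTER_CUBIC))
cv2.imwrite('pics/w2y.png',cv2.resize(im[50:210,170:475],None,fx=2.6,fy=2.6,interpolation=cv2.INTER_CUBIC))
im=cv2.imread('pics/w1.png'); cv2.imwrite('pics/w1z.png',cv2.resize(im[0:140,140:280],None,fx=4.2,fy=4.2,interpolation=cv2.INTER_CUBIC))
E
```

```text
(no output)
```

View pics/w2z.png

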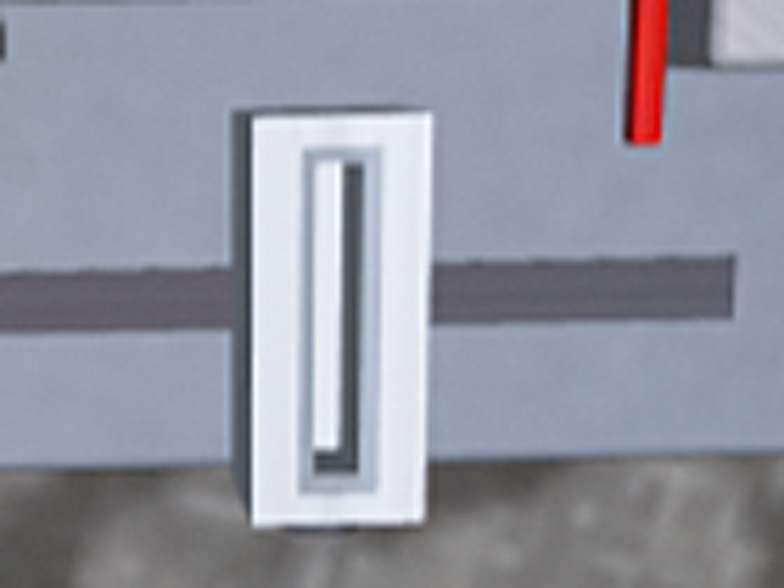

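View pics/w2y.png

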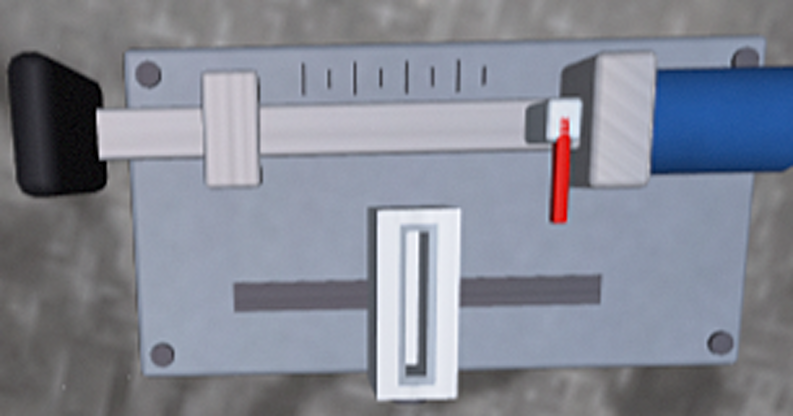

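View pics/w1z.png

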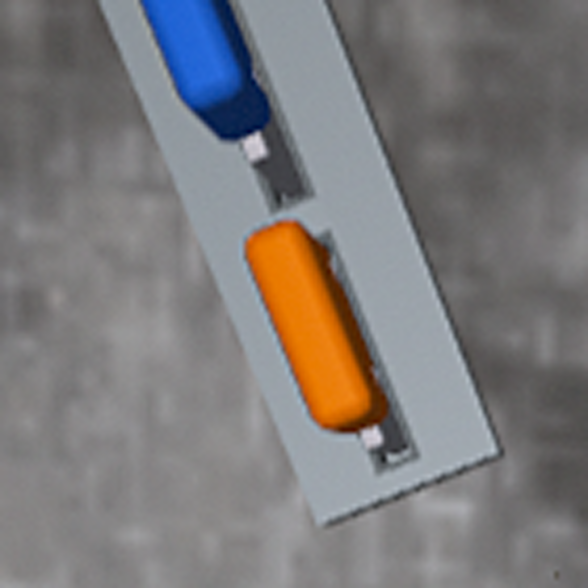

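```bash
cat >> h.py <<'E'
def camat(p,yaw):
    # wrist camera for tool pose
    T=Ro.from_rotvec(rv(yaw)).as_matrix()
    RT=np.array([[0,1,0],[-.24,0,.97],[.97,0,.24]]); 
    raise NotImplementedError
E
python3 - <<'E'
from h import *
ang=lambda v:np.degrees(np.arctan2(v[1],v[0]))
i=viewer.camera_info('wrist');K,R,t=[np.array(i[k]) for k in('camera_matrix','R','t')]
Z=lambda x,y,z:ray((x/5.6+270-.4,y/5.6+110-.4),z,K,R,t)
c=[Z(*p,52) for p in((251,113),(432,113),(428,522),(250,522))]
print('block ctr',np.mean(c,0),'yaw',ang(c[1]-c[0]),ang(c[2]-c[3]),ang(c[0]-c[3])-90,ang(c[1]-c[2])-90,np.linalg.norm(c[1]-c[0]),np.linalg.norm(c[0]-c[3]))
s=[Z(*p,52) for p in((314,160),(364,162),(359,473),(313,473))]
print('slot ctr',np.mean(s,0),'yaw',ang(s[0]-s[3])-90,ang(s[1]-s[2])-90,np.linalg.norm(s[1]-s[0]),np.linalg.norm(s[0]-s[3]))
Y=lambda x,y,z:ray((x/2.6+170-.3,y/2.6+50-.3),z,K,R,t)
print('plate yaw',ang(Y(765,40,12)-Y(125,50,12)),ang(Y(735,360,12)-Y(143,377,12)),'len',np.linalg.norm(Y(765,40,12)-Y(125,50,12)))
print('tip',Z(643,140,70))
print('handle top front/back',Y(12,58,112),Y(20,190,112))
a=.3
robotpose=None
E
python3 - <<'E'
from h import *
# recover w1 camera from nominal pose offset
i=viewer.camera_info('wrist');o=robot.observe()
T=Ro.from_rotvec(o['tcp_rot']).as_matrix();R=np.array(i['R']);C=-R.T@np.array(i['t'])
A=R@T; c=T.T@(C-o['tcp_pos']); K=np.array(i['camera_matrix'])
T1=Ro.from_rotvec(rv(3)).as_matrix(); R1=A@T1.T; C1=np.array([570,195,270])+T1@c; t1=-R1@C1
ang=lambda v:np.degrees(np.arctan2(v[1],v[0]))
Z=lambda x,y,z:ray((x/4.2+140-.4,y/4.2-.4),z,K,R1,t1)
g=[Z(*p,102) for p in((247,237),(303,222),(378,412),(320,432))]
print('grip',np.mean(g,0),np.linalg.norm(g[1]-g[0]),np.linalg.norm(g[1]-g[2]),ang(g[0]-g[3])-90,ang(g[1]-g[2])-90)
print('stand edges',ang(Z(97,0,30)-Z(322,524,30))-90,ang(Z(327,0,30)-Z(500,455,30))-90,ang(Z(500,455,30)-Z(322,524,30)), 'w',np.linalg.norm(Z(500,455,30)-Z(322,524,30)))
e=(Z(500,455,30)+Z(322,524,30))/2;print('end mid',e)
print('yaw, centre orange from end', )
y=np.radians(ang(Z(97,0,30)-Z(322,524,30))); print(e+35*np.array([np.cos(y),np.sin(y),0]))
E
```

```text
block ctr [644.68  93.56  52.  ] yaw 14.121118547523452 14.110814725915011 15.337526184180575 16.07068853125297 30.25199509760088 70.10144915726929
slot ctr [644.1   93.85  52.  ] yaw 15.69915068229497 15.270987005045612 8.418797979342084 53.633303431737865
plate yaw 14.97377303239031 15.788527518680974 len 246.524452725559
tip [680.29 134.9   70.  ]
handle top front/back [500.73 139.29 112.  ] [509.81 103.19 112.  ]
grip [510.91 291.39 102.  ] 11.713518957962611 39.16837927415843 22.283080481271824 23.85088323320636
stand edges 24.868542175624825 23.886495481486932 23.431692582932996 w 48.478344139088286
end mid [524.4  260.09  30.  ]
yaw, centre orange from end
[509.68 291.84  30.  ]
```

```bash
python3 - <<'E'
from h import *
grip(0.6)
robot.movep((510.6,291.6,170),rv(24))
robot.servo_line((510.6,291.6,67),feed=80)
o=robot.observe(); print(o['t'],o['tcp_pos'],o['contact_force'])
grip(0.0,25)
o=robot.observe(); print(o['t'],o['tcp_pos'],o['contact_force'],o['wrist_torque'],o['grip_width'])
look('scene','pics/s2.png'); 
E
```

```text
9.8 [511.01 291.85  67.6 ] [-0.34  0.97  0.52]
10.5 [510.59 291.6   67.04] [-0.28  0.11 -0.23] [-0.04 -0.11  0.  ] 0.14723329983157965
```

View pics/s2.png

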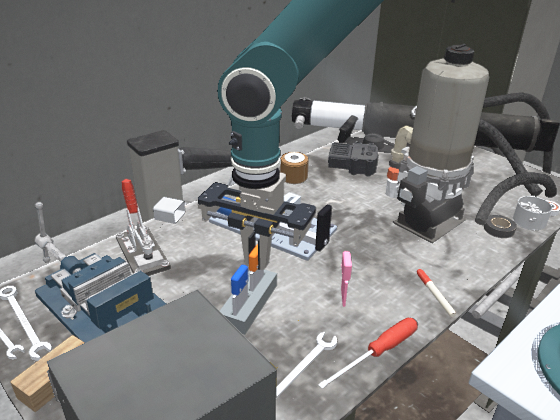

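```bash
python3 - <<'E'
from h import *
robot.servo_line((510.6,291.6,100),feed=50)
o=robot.observe(); print(o['contact_force'])
robot.servo_line((510.6,291.6,170),feed=120)
robot.servo_line((644.3,93.5,170),feed=150,rotation=rv(15.3))
robot.servo_line((644.3,93.5,120),feed=100)
o=robot.observe(); print(o['t'],o['tcp_pos'],o['contact_force'],o['grip_width'])
for c in('wrist','scene','side'): look(c,f'pics/{c}3.png',("blade_orange_center","slot_mouth","blade_blue_center"),1)
a=cv2.imread('pics/scene3.png')[130:270,200:380];b=cv2.imread('pics/side3.png')[130:270,200:380]
cv2.imwrite('pics/z3.png',np.hstack([cv2.resize(x,(400,311),interpolation=cv2.INTER_CUBIC) for x in(a,b)]))
E
```

```text
[ 0.29 -0.91 -0.46]
14.4833 [644.53  93.65 120.11] [ 0.09  0.04 -0.51] 0.15237935425774968
slot_mouth 0.89 [642.59  91.99  49.44] [273.82 221.34]
blade_orange_center 0.75 [646.78  97.54 110.61] [284.15 177.84]
slot_mouth 0.6 [647.56  90.99  56.77] [285.61 198.5 ]
blade_blue_center 0.72 [488.53 348.36  52.26] [239.89 291.12]
blade_orange_center 0.82 [395.02 183.22  45.08] [356.86 252.12]
slot_mouth 0.74 [643.37  91.65  52.07] [292.5  200.66]
blade_blue_center 0.68 [480.05 357.44  53.54] [279.34 272.97]
```

View pics/z3.png

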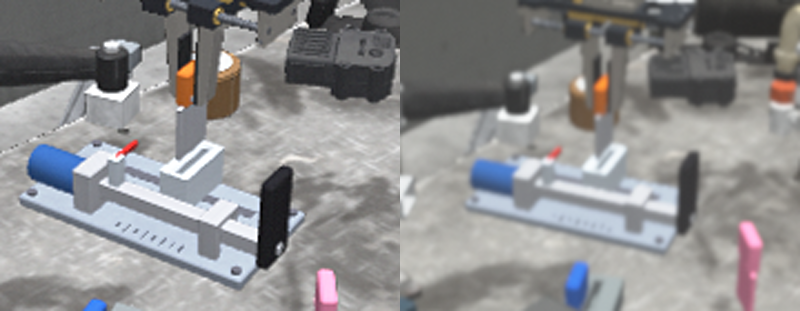

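View pics/wrist3.png

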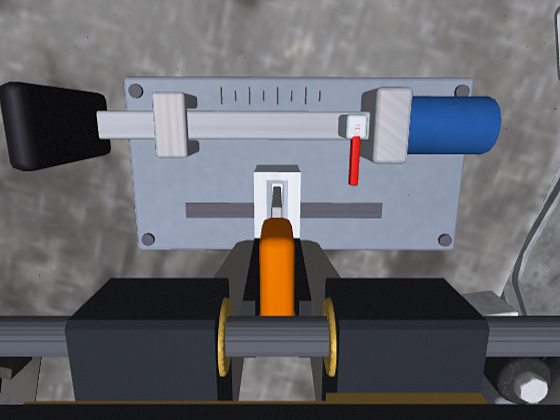

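```bash
python3 - <<'E'
import cv2
im=cv2.imread('pics/wrist3.png'); cv2.imwrite('pics/w3z.png',cv2.resize(im[155:255,225:325],None,fx=6,fy=6,interpolation=cv2.INTER_CUBIC))
E
```

```text
(no output)
```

View pics/w3z.png

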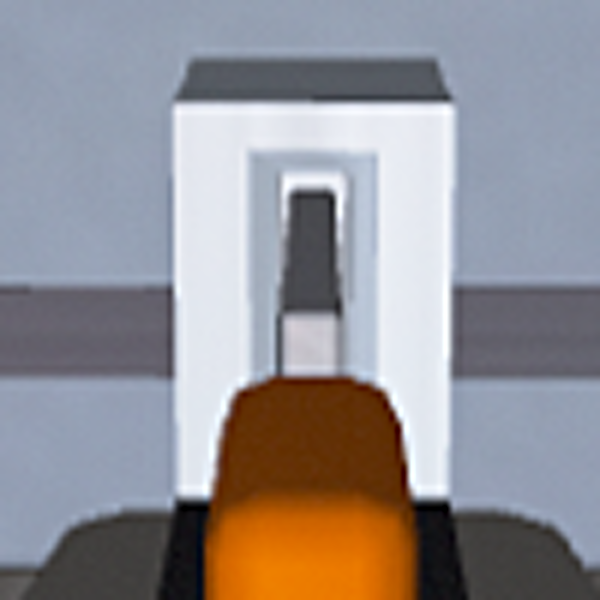

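```bash
python3 - <<'E'
from h import *
i=viewer.camera_info('wrist');K,R,t=[np.array(i[k]) for k in('camera_matrix','R','t')]
Z=lambda x,y,z:ray((x/6+225-.4,y/6+155-.4),z,K,R,t)
a=np.radians(15.3);ux=np.array([np.cos(a),np.sin(a)]);uy=np.array([-np.sin(a),np.cos(a)])
tcp=robot.observe()['tcp_pos'][:2]
def j(n,p,z): d=Z(*p,z)[:2]-tcp; print(n,'jigx %.1f jigy %.1f'%(d@ux,d@uy))
j('block corner L',(173,101),52);j('block corner R',(454,101),52)
j('slot end',(314,171),52);j('chamfer end',(313,152),52)
j('blade bottom L',(290,190),63);j('blade bottom R',(338,190),63)
j('blade top L',(283,312),119);j('blade top R',(341,312),119)
j('block L low',(174,470),52);j('block R low',(452,470),52)
E
```

```text
block corner L jigx -15.2 jigy 32.7
block corner R jigx 14.6 jigy 32.7
slot end jigx -0.3 jigy 25.2
chamfer end jigx -0.4 jigy 27.2
blade bottom L jigx -2.7 jigy 25.1
blade bottom R jigx 2.2 jigy 25.1
blade top L jigx -2.8 jigy 25.6
blade top R jigx 1.8 jigy 25.6
block L low jigx -15.7 jigy -8.3
block R low jigx 15.0 jigy -8.3
```

```bash
python3 - <<'E'
from h import *
a=np.radians(15.3);uy=np.array([-np.sin(a),np.cos(a)])
p=np.array([644.3,93.5])-2.1*uy
robot.servo_line((*p,119),feed=60)
f0=np.array(robot.observe()['contact_force'])
for z in (112,107,103,98,93,88,84,81.5,80.5):
    robot.servo_line((*p,z),feed=25)
    o=robot.observe(); f=o['contact_force']-f0; print(z,o['tcp_pos'],f,o['wrist_torque'])
    if abs(f[2])>10 or np.hypot(*f[:2])>10: print('stop');break
print(o['t'],o['grip_width']); look('wrist','pics/w4.png'); look('scene','pics/s4.png')
a=cv2.imread('pics/s4.png')[130:270,200:380];b=cv2.imread('pics/w4.png')[100:310,140:410]
cv2.imwrite('pics/z4.png',np.hstack([cv2.resize(x,(400,311),interpolation=cv2.INTER_CUBIC) for x in(a,b)]))
E
```

```text
112 [644.7   91.53 111.71] [-0.25 -0.74  1.11] [ 0.01 -0.1  -0.  ]
107 [644.71  91.46 106.77] [-0.02 -1.35  0.1 ] [-0.03 -0.09 -0.01]
103 [644.71  91.43 102.77] [ 0.12 -2.01  1.32] [ 0.01 -0.11 -0.03]
98 [644.68  91.42  97.73] [-0.41 -0.32  0.2 ] [-0.02 -0.08 -0.03]
93 [644.68  91.42  92.71] [0.48 0.69 1.57] [-0.01 -0.15 -0.02]
88 [644.71  91.46  87.74] [-0.73 -0.17  0.58] [-0.05 -0.11 -0.08]
84 [644.67  91.45  83.73] [ 0.25 -0.28  1.02] [-0.07 -0.1  -0.01]
81.5 [644.73  91.44  81.32] [ 0.16 -0.39  0.85] [ 0.   -0.07 -0.  ]
80.5 [645.02  91.49  81.01] [-0.77 -0.96  4.58] [-0.11  0.23 -0.01]
18.2833 0.15162127406765524
```

View pics/z4.png

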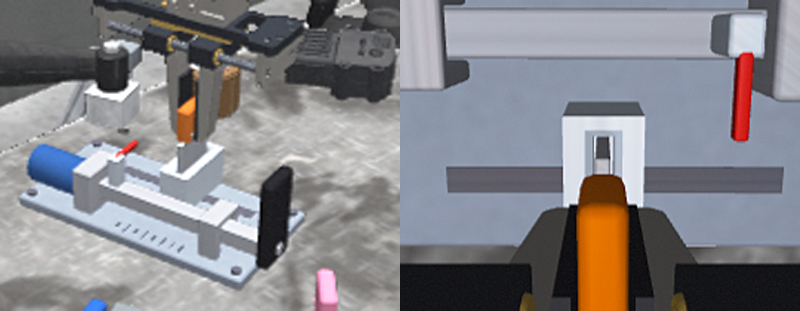

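The blade bottomed at the expected height (TCP z 81, 4.6 N), so I'll release it.

```bash
python3 - <<'E'
from h import *
grip(0.45); robot.hold(0.4)
p=robot.observe()['tcp_pos']
robot.servo_line((p[0],p[1],170),feed=100)
# viewpoint for handle/pointer
robot.movep((570,75,230),rv(15.3))
_,K,R,t=look('wrist','pics/w5.png',("blade_orange_center","slot_mouth","pointer_tip","handle_grip"),2)
o=robot.observe();print(o['t'],o['tcp_pos'])
im=cv2.imread('pics/w5.png');cv2.imwrite('pics/w5z.png',cv2.resize(im[60:240,160:480],None,fx=2.5,fy=2.5,interpolation=cv2.INTER_CUBIC))
E
```

```text
blade_orange_center 0.97 [640.73  89.4   68.71] [356.76 198.01]
blade_orange_center 0.7 [395.48 182.09  48.41] [113.95  17.77]
slot_mouth 0.67 [645.72  90.95  49.95] [358.13 193.69]
pointer_tip 0.63 [682.6  135.76  64.31] [416.43 160.11]
handle_grip 0.71 [508.51 126.35  84.21] [221.24 117.86]
21.125 [570.07  75.12 228.65]
```

View pics/w5z.png

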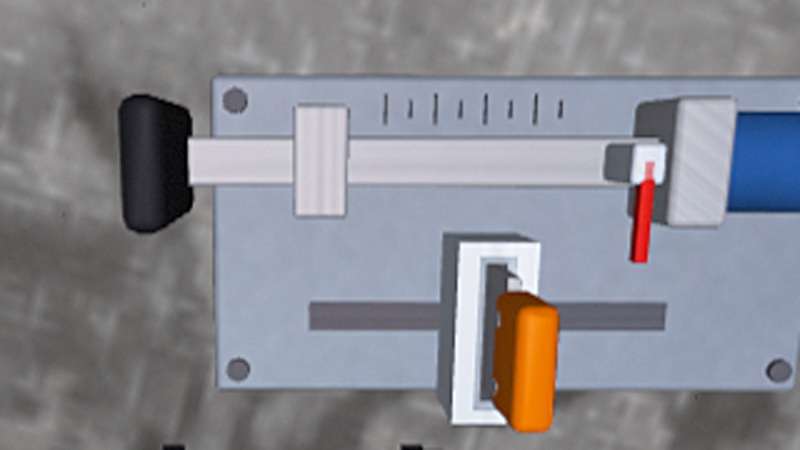

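```bash
python3 - <<'E'
from h import *
im=cv2.imread('pics/w5.png');cv2.imwrite('pics/w5p.png',cv2.resize(im[130:240,330:440],None,fx=5.4,fy=5.4,interpolation=cv2.INTER_CUBIC))
i=viewer.camera_info('wrist');K,R,t=[np.array(i[k]) for k in('camera_matrix','R','t')]
np.savez('cam5.npz',K=K,R=R,t=t)
E
```

```text
(no output)
```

View pics/w5p.png

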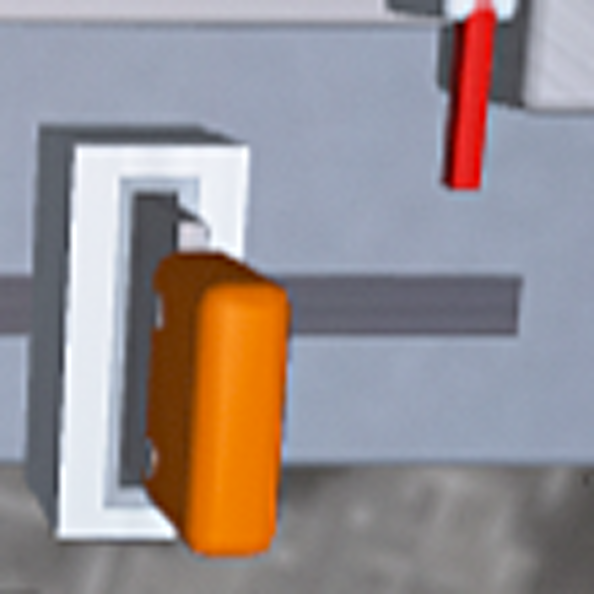

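```bash
python3 - <<'E'
from h import *
c=np.load('cam5.npz');K,R,t=c['K'],c['R'],c['t']
Z=lambda x,y,z:ray((x/5.4+330-.4,y/5.4+130-.4),z,K,R,t)[:2]
a=np.radians(15.3);ux=np.array([np.cos(a),np.sin(a)]);uy=np.array([-np.sin(a),np.cos(a)])
S=np.array([644.6,91.4])
J=lambda p:np.array([(p-S)@ux,(p-S)@uy])
print('tl',J(Z(75,143,52)),'tr',J(Z(250,145,52)),'bl',J(Z(57,538,52)))
for z in(70,72):print('tip',J(Z(467,187,z)))
print('grip top',J(Z(208,287,116)),J(Z(288,290,116)),J(Z(272,552,116)))
Y=lambda x,y,z:ray((x/2.5+160-.3,y/2.5+60-.3),z,K,R,t)[:2]
print('handle top back edge?',J(Y(120,100,112)),J(Y(122,228,112)),J(Y(155,98,112)),J(Y(160,228,112)))
for q in((684.6,129.8),(685.3,132),(682,133.1),(682.6,135.8),(680.3,134.9)): print('tip est',J(np.array(q)))
for q in((514.6,123),(509.3,123),(511.6,124.4),(508.8,126.7),(508.5,126.4)): print('handle est',J(np.array(q)))
E
```

```text
tl [-15.48  35.54] tr [14.34 35.19] bl [-15.76 -34.65]
tip [45.23 30.23]
tip [44.49 30.47]
grip top [-7.12 21.71] [ 4.2  21.28] [  4.44 -17.38]
handle top back edge? [-127.5   82.8] [-128.53   45.47] [-117.19   83.36] [-117.     45.47]
tip est [48.72 26.48]
tip est [49.97 28.42]
tip est [47.08 30.35]
tip est [48.37 32.8 ]
tip est [45.91 32.54]
handle est [-117.05   64.78]
handle est [-122.17   66.18]
handle est [-119.58   66.93]
handle est [-121.67   69.88]
handle est [-122.04   69.67]
```

```bash
python3 - <<'E'
from h import *
a=np.radians(15.3);ux=np.array([np.cos(a),np.sin(a)]);uy=np.array([-np.sin(a),np.cos(a)])
S=np.array([644.3,91.5]); H=S-122*ux+65.5*uy; print(H)
robot.movep((*H,150),rv(15.3))
look('scene','pics/s6.png');look('wrist','pics/w6.png')
robot.servo_line((*H,72),feed=80)
o=robot.observe();print(o['t'],o['tcp_pos'],o['contact_force'])
look('side','pics/d6.png')
b=cv2.imread('pics/s6.png')[130:270,200:380];d=cv2.imread('pics/d6.png')[130:270,200:380]
cv2.imwrite('pics/z6.png',np.hstack([cv2.resize(x,(400,311),interpolation=cv2.INTER_CUBIC) for x in(b,d)]))
E
```

```text
[509.34 122.49]
22.8667 [509.76 122.61  72.44] [ 0.85 -0.45 -0.12]
```

View pics/z6.png

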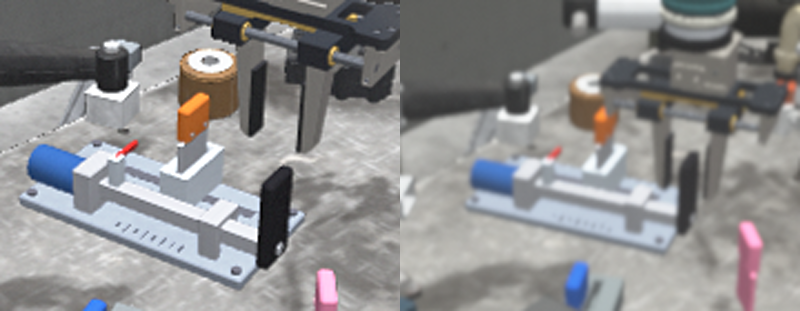

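View pics/w6.png

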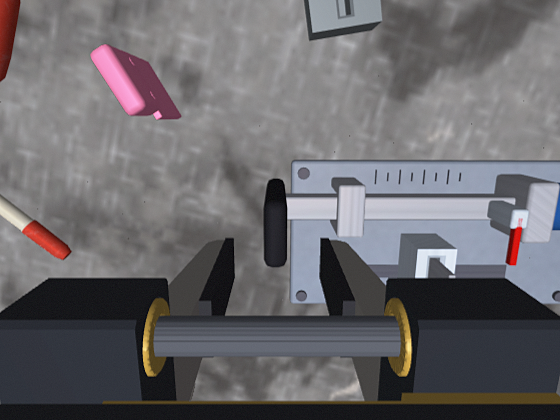

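```bash
python3 - <<'E'
from h import *
i=viewer.camera_info('wrist');K,R,t=[np.array(i[k]) for k in('camera_matrix','R','t')]
o=robot.observe(); d=np.array([509.34,122.49,150])-o['tcp_pos']; t6=t-R@d
a=np.radians(15.3);ux=np.array([np.cos(a),np.sin(a)]);uy=np.array([-np.sin(a),np.cos(a)])
for p in((264,205),(287,205),(276,182),(276,265),(264,240),(287,240)):
    q=ray(p,112,K,R,t6)[:2]-o['tcp_pos'][:2]; print(p,q@ux,q@uy)
E
```

```text
(264, 205) -8.141290341827432 17.69485759872454
(287, 205) 4.9419779088850175 17.68464367238453
(276, 182) -1.304196733824656 30.9290091864946
(276, 265) -1.3467905987469466 -18.774325084938663
(264, 240) -8.317073408004182 -3.223169234744205
(287, 240) 5.068779757883558 -3.2356197702326233
```

```bash
python3 - <<'E'
from h import *
a=np.radians(15.3);ux=np.array([np.cos(a),np.sin(a)]);uy=np.array([-np.sin(a),np.cos(a)])
S=np.array([644.3,91.5]); H=S-123.3*ux+67.5*uy
robot.servo_line((*H,72),feed=40)
grip(0.0,45)
o=robot.observe();P0=np.array(o['tcp_pos']);print(o['t'],P0,o['contact_force'],o['grip_width'])
for s in (5,40,45.5):
    robot.servo_line((*(H-s*ux),72),feed=40)
    robot.hold(.2);o=robot.observe();d=(np.array(o['tcp_pos'])-P0)[:2];print(s,-(d@ux),d@uy,o['tcp_pos'],np.array(o['contact_force'])[:2]@ux,o['contact_force'],o['grip_width'])
print(o['t'])
for c in('scene','side'): look(c,f'pics/{c}7.png',("pointer_tip","slot_mouth","handle_grip","blade_orange_center"),1)
look('wrist','pics/w7.png',("pointer_tip","slot_mouth","handle_grip"),1)
b=cv2.imread('pics/scene7.png')[130:270,200:380];d=cv2.imread('pics/side7.png')[130:270,200:380]
cv2.imwrite('pics/z7.png',np.hstack([cv2.resize(x,(400,311),interpolation=cv2.INTER_CUBIC) for x in(b,d)]))
E
```

```text
23.6917 [509.01 124.45  72.1 ] [ 5.3   1.54 -4.78] 0.15230730338715154
5 4.807621724520013 -0.011337755271248797 [504.38 123.17  72.09] 6.334208054620428 [ 6.24  1.2  -4.06] 0.15076265397734614
40 38.55356338146739 0.09557063447839197 [471.8  114.37  72.1 ] 10.256616150995777 [  9.9    2.67 -10.09] 0.15257108701393277
45.5 43.8854562276575 0.08093441130669772 [466.66 112.95  72.11] 11.19750315803451 [ 10.8    2.95 -10.25] 0.15010827566985963
25.875
pointer_tip 0.57 [643.43 122.05  70.39] [276.34 198.97]
slot_mouth 0.77 [647.7   91.49  54.41] [285.37 199.49]
handle_grip 0.68 [468.46 107.57  86.  ] [344.49 225.97]
blade_orange_center 0.78 [396.85 181.93  46.01] [345.27 277.55]
pointer_tip 0.92 [642.54 118.96  68.25] [286.51 199.41]
slot_mouth 0.56 [645.82  97.33  51.88] [290.47 201.28]
handle_grip 0.96 [466.67 111.43  87.35] [347.19 213.06]
blade_orange_center 0.68 [396.98 185.26  46.72] [355.7  251.63]
handle_grip 0.68 [467.38 114.06  83.27] [279.99 266.17]
```

View pics/z7.png

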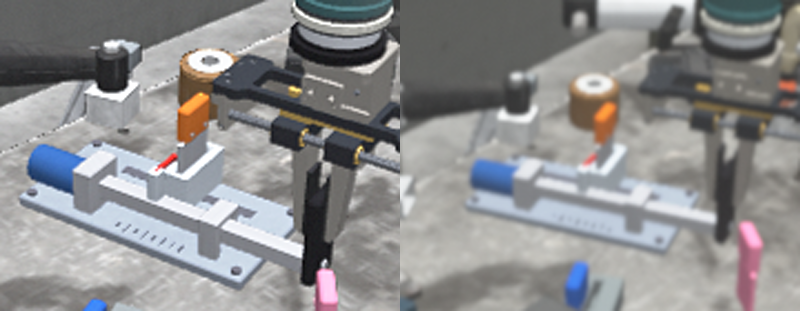

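View pics/w7.png

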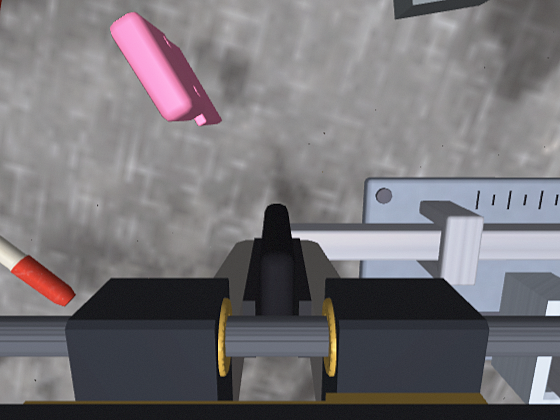

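```bash
python3 - <<'E'
import cv2,numpy as np
b=cv2.imread('pics/scene7.png')[170:230,255:315];d=cv2.imread('pics/side7.png')[170:230,265:325]
cv2.imwrite('pics/z8.png',np.hstack([cv2.resize(x,None,fx=6.6,fy=6.6,interpolation=cv2.INTER_CUBIC) for x in(b,d)]))
E
```

```text
(no output)
```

View pics/z8.png

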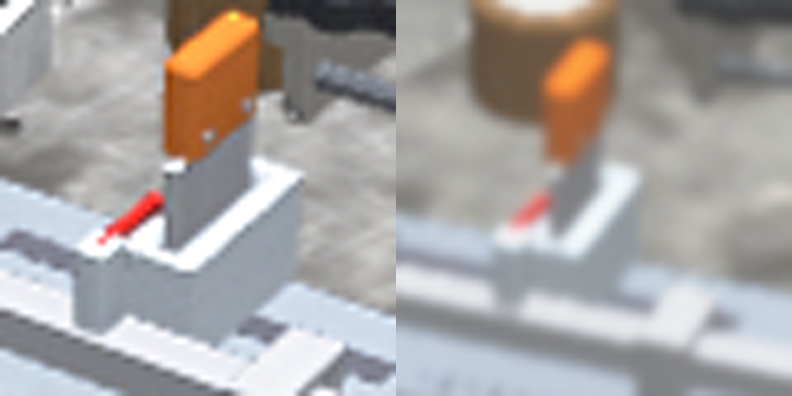

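```bash
python3 - <<'E'
from h import *
a=np.radians(15.3);ux=np.array([np.cos(a),np.sin(a)]);uy=np.array([-np.sin(a),np.cos(a)])
S=np.array([644.3,91.5])
J=lambda p:np.array([(p[:2]-S)@ux,(p[:2]-S)@uy])
def proj(jx,jy,z,C):
    K,R,t=C;X=np.r_[S+jx*ux+jy*uy,z];u=K@(R@X+t);return u[:2]/u[2]
for c,fn,x0 in(('scene','scene7',255),('side','side7',265)):
    i=viewer.camera_info(c);C=[np.array(i[k]) for k in('camera_matrix','R','t')]
    im=cv2.imread(f'pics/{fn}.png')[170:230,x0:x0+60]
    im=cv2.resize(im,None,fx=6.6,fy=6.6,interpolation=cv2.INTER_CUBIC)
    q=lambda *p:tuple(int(v) for v in (proj(*p,C)-[x0,170]+.5)*6.6-.5)
    for j in((-15,35),(15,35),(-15,-35),(15,-35)): cv2.circle(im,q(*j,52),4,(0,255,0),-1)
    for jx,col in((0,(255,0,0)),(3,(255,255,0)),(-3,(0,255,255))): cv2.line(im,q(jx,35,70),q(jx,60,70),col,1)
    for j in((-2.5,25),(2.5,25),(2.5,-25)): cv2.line(im,q(*j,52),q(*j,80),(255,0,255),1)
    cv2.imwrite(f'pics/ov_{c}.png',im)
cv2.imwrite('pics/ov.png',np.hstack([cv2.imread(f'pics/ov_{c}.png') for c in('scene','side')]))
E
```

```text
(no output)
```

View pics/ov.png

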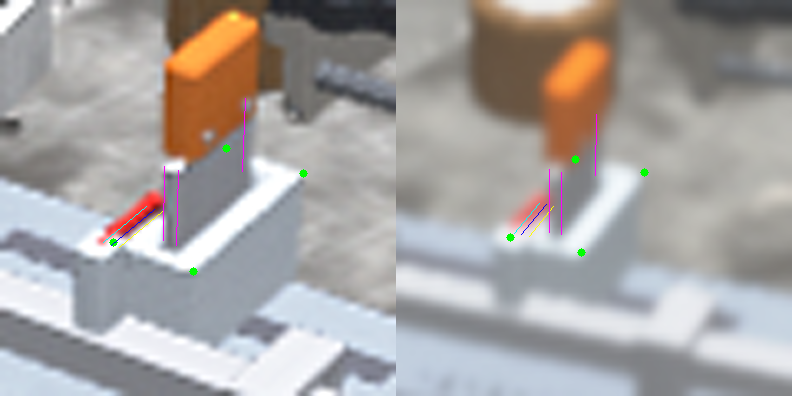

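```bash
cat > ptr.py <<'E'
from h import *
a=np.radians(15.3);ux=np.array([np.cos(a),np.sin(a)]);uy=np.array([-np.sin(a),np.cos(a)])
S=np.array([644.3,91.5])
def ptr(c,fn,box):
    i=viewer.camera_info(c);K,R,t=[np.array(i[k]) for k in('camera_matrix','R','t')]
    im=cv2.imread(fn).astype(int);x0,y0,x1,y1=box;s=im[y0:y1,x0:x1]
    w=np.clip(s[...,2]-1.5*np.maximum(s[...,0],s[...,1]),0,None); w=w*(w>15)
    ys,xs=np.nonzero(w)
    for z in(69,70,71):
        P=np.array([ray((x+x0,y+y0),z,K,R,t)[:2]-S for x,y in zip(xs,ys)])
        ww=w[ys,xs];jx=P@ux;jy=P@uy
        print(c,z,len(ww),'jx mean %.1f'%np.average(jx,weights=ww),'range',jx.min(),jx.max(),'jy',jy.min(),jy.max())
E
python3 - <<'E'
from ptr import *
ptr('scene','pics/scene7.png',(262,192,286,212)); ptr('side','pics/side7.png',(279,192,293,208))
print('at rest (true ~45.5?)')
ptr('scene','pics/s6.png',(245,185,268,204));ptr('side','pics/d6.png',(262,190,280,204))
E
```

```text
scene 69 35 jx mean 4.6 range 0.2897945219228034 16.804042911202668 jy -6.2772443882951805 58.06755410692633
scene 70 35 jx mean 3.8 range -0.5355130856967689 15.95109284634984 jy -4.858740732727605 59.378353899824944
scene 71 35 jx mean 3.0 range -1.3608206933162297 15.098142781496872 jy -3.44023707715992 60.68915369272363
side 69 10 jx mean 4.9 range 0.7621018326771579 13.994612370351684 jy -12.68528899796921 48.02634124957663
side 70 10 jx mean 4.2 range 0.10233151376790264 13.313015470846299 jy -10.955817280934703 49.65567117666496
side 71 10 jx mean 3.5 range -0.5574388051413545 12.631418571340754 jy -9.226345563900077 51.2850011037535
at rest (true ~45.5?)
scene 69 28 jx mean 48.1 range 43.19693257806127 51.688030423439834 jy 25.396151477513648 54.755144184146154
scene 70 28 jx mean 47.2 range 42.299804642881774 50.77668962167851 jy 26.76163846105211 56.07148847095526
scene 71 28 jx mean 46.3 range 41.40267670770219 49.86534881991701 jy 28.127125444590853 57.387832757764265
side 69 10 jx mean 47.8 range 45.14278737744016 50.201016123816416 jy 31.499453230619217 49.0791809740246
side 70 10 jx mean 47.0 range 44.409812612012686 49.45969798038108 jy 33.15604370303825 50.706774277436296
side 71 10 jx mean 46.3 range 43.67683784658518 48.71837983694596 jy 34.81263417545734 52.334367580848216
```

```bash
sed -i 's/    for z in(69/    k=None\n    for z in(69/; s/ww=w\[ys,xs\];jx=P@ux;jy=P@uy/ww=w[ys,xs];jx=P@ux;jy=P@uy;m=jy>30;ww,jx,jy=ww[m],jx[m],jy[m]/' ptr.py
python3 - <<'E'
from ptr import *
ptr('scene','pics/scene7.png',(262,192,286,212)); ptr('side','pics/side7.png',(279,192,293,208))
H=S-123.3*ux+67.5*uy
robot.servo_line((*(H-48.2*ux),72),feed=15)
robot.hold(.3);o=robot.observe();P0=np.array([509.01,124.45]);d=np.array(o['tcp_pos'])[:2]-P0;print(-(d@ux),d@uy,o['tcp_pos'],o['contact_force'],o['grip_width'])
look('scene','pics/scene9.png',("pointer_tip","slot_mouth","handle_grip"),1);look('side','pics/side9.png',("pointer_tip","slot_mouth","handle_grip"),1)
ptr('scene','pics/scene9.png',(262,192,286,212)); ptr('side','pics/side9.png',(279,192,293,208))
print(robot.observe()['t'])
b=cv2.imread('pics/scene9.png')[170:230,255:315];d=cv2.imread('pics/side9.png')[170:230,265:325]
cv2.imwrite('pics/z9.png',np.hstack([cv2.resize(x,None,fx=6.6,fy=6.6,interpolation=cv2.INTER_CUBIC) for x in(b,d)]))
E
```

```text
scene 69 22 jx mean 4.1 range 0.2897945219228034 7.219110815000913 jy 30.492373651332187 58.06755410692633
scene 70 23 jx mean 3.2 range -0.5355130856967689 6.382204536659459 jy 30.702871539017867 59.378353899824944
scene 71 24 jx mean 2.3 range -1.3608206933162297 5.545298258318005 jy 30.917097883382983 60.68915369272363
side 69 8 jx mean 3.9 range 0.7621018326771579 5.925590650825301 jy 30.62952333483601 48.02634124957663
side 70 8 jx mean 3.3 range 0.10233151376790264 5.257303330964141 jy 32.28754872732791 49.65567117666496
side 71 8 jx mean 2.6 range -0.5574388051413545 4.589016011102763 jy 33.945574119819696 51.2850011037535
46.45312025250178 0.08956613644318792 [464.18 112.28  72.11] [ 10.6    2.32 -10.98] 0.15211363575071452
pointer_tip 0.72 [638.69 120.14  75.14] [278.58 197.63]
slot_mouth 0.94 [650.61  93.23  51.45] [283.82 200.4 ]
handle_grip 0.97 [466.89 108.61  85.91] [344.74 226.57]
pointer_tip 0.7 [638.35 117.52  70.59] [288.15 198.88]
slot_mouth 0.53 [638.75 121.1   69.33] [287.18 199.8 ]
handle_grip 0.79 [464.21 107.42  86.24] [348.92 213.1 ]
scene 69 23 jx mean 1.3 range -2.5578581858870377 4.746127548567927 jy 30.38615120823532 56.94074897940758
scene 70 24 jx mean 0.5 range -3.378399235783883 3.9133606856312153 jy 30.702871539017867 58.25343488070262
scene 71 25 jx mean -0.3 range -4.198940285680867 3.080593822694616 jy 30.917097883382983 59.56612078199772
side 69 9 jx mean 0.8 range -1.61542104112907 3.5566593558372976 jy 30.62952333483601 47.06585850216615
side 70 10 jx mean 0.1 range -2.2712697161086677 2.89227950838568 jy 31.3182029378303 48.69677271320713
side 71 10 jx mean -0.5 range -2.9271183910882668 2.2278996609340607 jy 32.97782987525869 50.32768692424822
27.6083
```

View pics/z9.png

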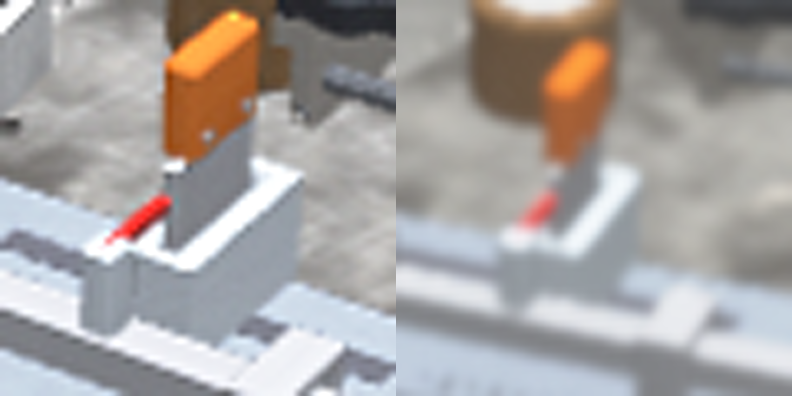

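```bash
python3 - <<'E'
from h import *
robot.hold(0.6);o=robot.observe();print(o['t'],o['tcp_pos'],o['contact_force'],o['grip_width'])
robot.job_done()
E
```

```text
28.2083 [464.16 112.25  72.1 ] [ 10.83   3.31 -10.28] 0.150363706943621
the job is handed in; nothing more can be done
```

The job is done and handed in at about 28 s; no verdict was reported.

- **Blade:** I took the orange blade from the stand and shifted it about 2 mm along the slot after checking with the wrist camera. I lowered it until it bottomed at the expected height (TCP z 81.0 mm, about 4.6 N) and let go. Later pictures show it standing in the block, upright to the eye; I did not measure its lean.
- **Slide:** I gripped the black handle with 45 N set, pulled it 46.5 mm and kept hold of it. The tool reads about 11 N along the pull, which matches the spring, and its position stayed within 0.05 mm over the last 0.6 s.
- **Pointer alignment:** fitting the red bar in the scene and side pictures puts the pointer within about 1 mm of the slot's middle. Two things disagreed:
  - The networks' own points scattered by several mm.
  - Estimates of the travel needed ranged from 45 to 48 mm. The 46.5 mm used is near the middle of that, so any error should be within the 5 mm tolerance.
- **Other items:** the blue blade was not touched, and the network still found it in its slot after the orange one was lifted out. The roller was not touched and shows in the last pictures, but I did not measure its position again.

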